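# Stand the box-section post up in the corner of the marking-out jig

### The arm

A 6-joint arm with a two-finger parallel gripper is mounted at the origin on the work surface. World frame = base frame: x ahead of the robot, y to its left, z up, the work surface at z = 0. Lengths are in mm, angles in rad, forces in N, time in s.
With the tool pointing down it reaches from about 350 to 875 mm from the base axis. Payload 15.5 kg.
Tool frame: the origin (TCP) lies at the very end of the fingers, on their centre line; the grasp point (between the pads) lies grip_depth behind it (grip_depth is the distance from the TCP to the grasp point, in mm); z points along the fingers, y is the line along which they close (so a half turn about z gives the same grasp; the last joint's range is limited). The gripper opens to 85 mm and grips with 20 to 120 N. Pads are 22 mm wide; open, the fingers measure 114 mm over their backs; the gripper's body (76 mm by 85 mm) begins 54 mm behind the grasp point. The pads swing forward as they close: fully open they stand 13 mm farther back than shut.
Start: joints at [-1.272, 0.494, 1.345, -0, 1.302, -0.096], TCP at [239.814, -577.162, 231.277] pointing down, gripper open.
Joint ranges: [-2.91, 2.91], [-0.82, 2.16], [0.22, 2.67], [-1.22, 4.37], [0.12, 2.79], [-3.08, 3.08]. Speed limits (rad/s): [1.89, 1.89, 2.57, 3.01, 3.01, 3.01].

### API

Orientations are given as [roll, pitch, yaw] about the fixed x, y, z axes, in that order (R = Rz(yaw) Ry(pitch) Rx(roll)).
In Python, from rig import observe, snapshot, job_done, search_frame, cut_out, place_of, grip_depth gives the robot as it stands.
- The arm moves only by the tool send_rows, never from a script. Its argument "steps" is text: rows parted by semicolons, each of 7 numbers parted by spaces: the shift along the tool's x, y, z in mm, then the turn, a rotation vector about the tool's x, y, z in degrees, then the finger opening in mm, from 0 to 85.4. A call has exactly 8 rows; each row shifts and turns the commanded pose from where the row before left it, along the tool's axes as they then stand; what a row does not reach is not made up. A row lasts 1/10 s, in which the tool goes at most 50 mm and 8.59 degrees, less where a joint would pass 70% of its speed; a pose out of reach is approached as far as the arm can. A call is refused whole if a number of a shift passes 50 or a number of a turn 8.59, either way. A call with a gripper value outside its range is refused whole. The fingers move at their own pace and stop on an object; the grip force is fixed at half the most. Time passes only in rows, so rows that do not move let the fingers close, or fill a call up. It gives the time, the measured TCP pose, the force, the opening and the grip force at its end, in the units of the state.
- observe(): the state, without advancing time (a new reading comes with each control period).
- snapshot(name): name is "scene" or "top" or "wrist"; returns a dict with "img" (420x560x3 uint8, red, green, blue), "fx", "fy", "cx", "cy" (pixels), "R" (3x3) and "t" (3): a world point X has camera coordinates R X + t; the wrist camera has in their place "hand_eye" (4x4, takes a point from camera to tool coordinates, whose origin is the TCP and whose axes are the flange's). Camera axes: x right, y down, z forward; pixel columns grow to the right and rows downward; lengths in mm; the calibration is good to about 2 mm. A picture is of the moment at which its call begins: read the wrist's pose just before it. There is no depth.
- job_done(): hands the job in; it is judged then, once.
Trained networks look in the newest picture that a camera, given by its name, has taken for a name from the list of things; names that differ only in an ending like _2 or _b are one class to them, and where a whole thing is asked for, a point or a joint stands for the part that bears it (a point fixed in the world has none). Each returns a list of dicts, best first, with "confidence" (0 to 1); they miss things now and then, are a little off and sometimes report something else, mostly with a low value. They report only what shows in the picture. A call takes as long as a camera call. They do not tell look-alikes from the thing itself.
- search_frame(name, camera): "rect" ([centre column, centre row, width, height] in pixels, round what is visible of it).
- cut_out(name, camera): "mask" (420x560 bool, what is visible of it) and "rect" ([centre column, centre row, width, height] in pixels, round what is visible of it).
- place_of(name, camera): "uv" ([column, row] in pixels: a listed point, or the origin of a listed thing).
The state is a dict: "t": time; "joint_positions": joint angles; "joint_velocities": joint speeds; "joint_torque": joint torques, N m; "tool_pos": TCP position; "tool_rot": TCP orientation; "ft_force": force on the tool from outside, world axes, zero at the start; "moment": the same for the moment, N m; "finger_gap": opening from 0.0 (shut) to 1.0 (fully open); "finger_force": force on a finger pad.
Only numpy, scipy, OpenCV 4.12 (cv2) and the standard library are available. Lean on these libraries where they do the work, as an engineer would, in place of code of your own. Each camera call takes 0.05 s, during which the arm holds its last target. There are 200 camera calls.

### The job

Stand the loose aluminium box-section post on end in the corner of the plywood marking-out jig, by tipping it up over one of its ends rather than picking it up off the board, and without letting it drop or fall. Leave it standing upright on the board, with its wide face touching the tall fence and its narrow side touching the low cheek, let go of it, and do not disturb the other things lying about.

Things in the scene. Friction and masses are not known exactly. Their poses are not given: they have to be found in the camera images.
- jig: Fixed plywood jig. Origin on the table under the board; x points to the tall fence (roughly the robot's left), y roughly back to the robot, z up. Board top 12 mm above the table, spanning x -200 to +140, y -110 to +190 mm. The tall fence is a wooden bar along y: its face is the plane x = +100 mm, y -90 to +190 mm, 25 mm thick, top 72 mm above the table.
- jig_corner (a point): The corner: where the fence's face, the cheek's face and the board's top meet (jig x +100, y -70, 12 mm above the table). Axes as the jig's.
- cheek_end (a point): End away from the fence of the low cheek, at the top edge of its face. The cheek is a wooden bar along the jig's x: face in the plane jig y = -70 mm, from x -60 mm to the fence at +100 mm, 20 mm thick towards -y, top 42 mm above the table.
- post: Loose straight aluminium box-section tube, 180 mm long (own x), 75 wide (own y), 50 thick (own z), walls 4 mm, both ends open (inside 67 x 42 mm), 0.35 to 0.65 kg, friction varies. Origin at its centre. Starts lying on the board on a wide face, z up, x within 0.15 rad of the jig's x. Stood in the corner its centre is at jig x +75, y -32.5 mm, 102 mm above the table.
- post_far_end (a point): Centre of the post's end face at own x = +90 mm: the end towards the fence at the start, some 15 to 50 mm short of it. The post's side towards the cheek then lies some 20 to 65 mm from the cheek's face.
- post_near_end (a point): Centre of the post's end face at own x = -90 mm, the open end away from the fence at the start.
- jar: Bystander: glass screw jar, 48 mm diameter, 62 mm high, standing on the board by the fence, away from the cheek; origin under its centre.
- tape: Bystander: tape measure, 66 x 40 x 62 mm, on the table beyond the cheek; origin under its centre.
- offcut: Bystander: wooden block 110 x 60 x 30 mm on the table beyond the board's edge opposite the fence; origin under its centre.
- screwdriver: Bystander: screwdriver lying on the table behind the fence.
- bracket: Bystander: steel angle bracket 80 x 30 mm, 64 mm high, on the table behind the fence; origin under the centre of its flat leg.
Things that resemble listed ones, but are neither listed nor needed, are in the scene too. Leave any orange or turquoise look-alike of the post alone.

How it is judged (in metres and radians):
At the end, for the whole second after the job is handed in: The post stands on end on the jig's board, upright within 0.035 rad and square to the jig within 0.07 rad, its wide face within 6 mm of the tall fence and its narrow side within 6 mm of the low cheek, at rest and released (angle between the x axis of post and the z axis of jig, either way round below 0.035 rad and angle between the y axis of post and the y axis of jig, either way round below 0.07 rad and x of post in the frame of jig between 0.069 and 0.079 m and y of post in the frame of jig between -0.036 and -0.026 m and z of post in the frame of jig between 0.098 and 0.105 m and linear speed of post below 0.02 m/s and contact force between post and the arm below 0.1 N and contact force between post and the fingers below 0.1 N); the robot touches nothing.
It fails at once if the post is lifted clear of the board (the centres of both its ends more than 57 mm above the table at once) (height (world z) of each of post_far_end, post_near_end above 0.057 m).
It fails at once if the post drops or falls (turns faster than 4 rad/s) (angular speed of post above 4 rad/s).
It fails at once if a bystander is shifted by more than 25 mm (distance of any of jar, tape, offcut, screwdriver, bracket from where it was at the start of the episode above 0.025 m).
It also fails if it takes over 72 s, if anything falls off the work surface, if the arm or the gripper's body presses on something with over 40 N, if the wrist force passes 120 N, or if a joint passes its speed limit or range.

## Working session

There is one attempt and no reset: what is moved stays moved. The work goes in short steps, Python scripts to look and compute and a tool call to move; the robot and the scene stay as the last step left them, time stands still between calls to the robot, and variables do not carry over. Pictures are saved under pics/ and viewed, at most 10 in all, crops included, and the job is handed in when it is done.

Besides the shell and the picture viewer there is one more tool, called after ">>>" as a command line: name --argument value ..., lists and objects as JSON in quotes. send_rows: Moves the arm, as the interface text tells. Its arguments: {"type":"object","properties":{"steps":{"type":"string"}},"required":["steps"]}

```bash
ls; mkdir -p pics
python3 - <<'E'
from rig import *
import cv2,numpy as np
print(observe(),grip_depth)
for c in("scene","top"):
    s=snapshot(c); cv2.imwrite(f"pics/{c}0.png",s["img"][:,:,::-1])
    print(c,s["fx"],s["fy"],s["cx"],s["cy"],s["R"],s["t"])
    for n in("post","post_far_end","post_near_end","jig","jig_corner","cheek_end","jar","tape","offcut"):
        print(n,[(np.round(d["uv"]),round(d["confidence"],2)) for d in place_of(n,c)])
E
```

```text
pics
{'t': 0.0, 'joint_positions': array([-1.27245997e+00,  4.94228083e-01,  1.34617948e+00,  2.79352308e-05,
        1.30251073e+00, -9.54844601e-02]), 'joint_velocities': array([ 4.47548528e-04,  6.67968375e-05, -3.01131665e-03, -1.18213600e-04,
        6.74810038e-04,  4.14698187e-04]), 'joint_torque': array([-1.47259930e-04, -8.82173324e+01, -3.83869386e+01, -2.66840561e-04,
        9.97762196e-03,  7.61151159e-05]), 'tool_pos': array([ 239.72977526, -576.77285894,  230.65596747]), 'tool_rot': array([-3.14027563e+00, -1.53188414e-04,  3.93813297e-01]), 'ft_force': array([-0.4692693 ,  1.00765998, -0.36243203]), 'moment': array([-0.0151189 , -0.00513081,  0.06612351]), 'finger_force': 0.0, 'finger_gap': 0.9993651909618768} 18.700000000000003
scene 386.9169394475873 386.9169394475873 275.87647530885425 204.92132866969476 [[ 0.04633006  0.99871229 -0.02067081]
 [ 0.6695304  -0.04640311 -0.7413338 ]
 [-0.74133836  0.0205063  -0.6708181 ]] [ -86.44949204 -336.58659285 1610.25603758]
post [(array([387., 196.]), 0.72), (array([262., 200.]), 0.67), (array([349., 278.]), 0.63), (array([16
[... 842 characters left out ...]
38.94783948]
post [(array([424., 311.]), 0.86), (array([118., 232.]), 0.72), (array([194., 107.]), 0.62), (array([277., 221.]), 0.57), (array([255., 150.]), 0.46)]
post_far_end [(array([243., 224.]), 0.97), (array([454., 291.]), 0.86), (array([ 93., 260.]), 0.79), (array([175.,  76.]), 0.7)]
post_near_end [(array([213., 135.]), 0.96), (array([143., 207.]), 0.95), (array([317., 218.]), 0.78), (array([390., 332.]), 0.57)]
jig [(array([276., 212.]), 0.7), (array([201., 262.]), 0.32)]
jig_corner [(array([236., 189.]), 0.57)]
cheek_end [(array([299., 180.]), 0.88)]
jar [(array([250., 257.]), 0.84), (array([318., 219.]), 0.52)]
tape [(array([253., 148.]), 0.61)]
offcut [(array([386., 202.]), 0.6)]
```

Run:
```python
import cv2,numpy as np
a=cv2.imread("pics/top0.png")[90:350,60:480]
cv2.imwrite("pics/top0c.png",cv2.resize(a,(800,495),interpolation=cv2.INTER_CUBIC))
a=cv2.imread("pics/scene0.png")[130:310,130:420]
cv2.imwrite("pics/scene0c.png",cv2.resize(a,(800,497),interpolation=cv2.INTER_CUBIC))
```

```text
(no output)
```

View pics/top0c.png

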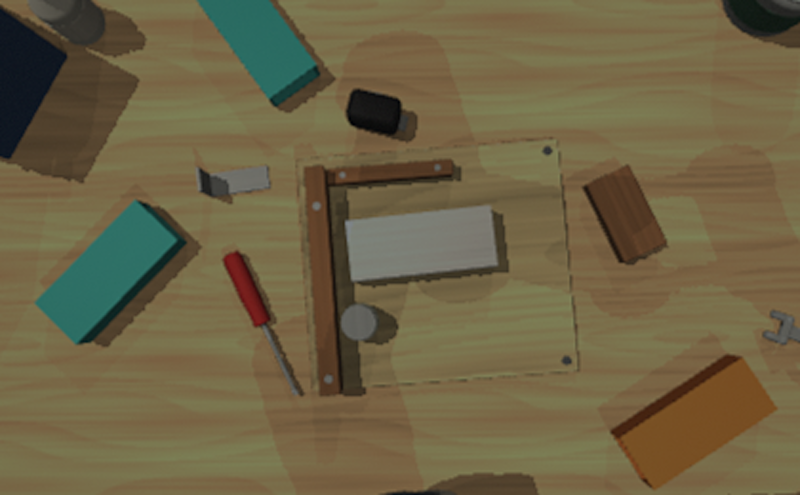

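View pics/scene0c.png

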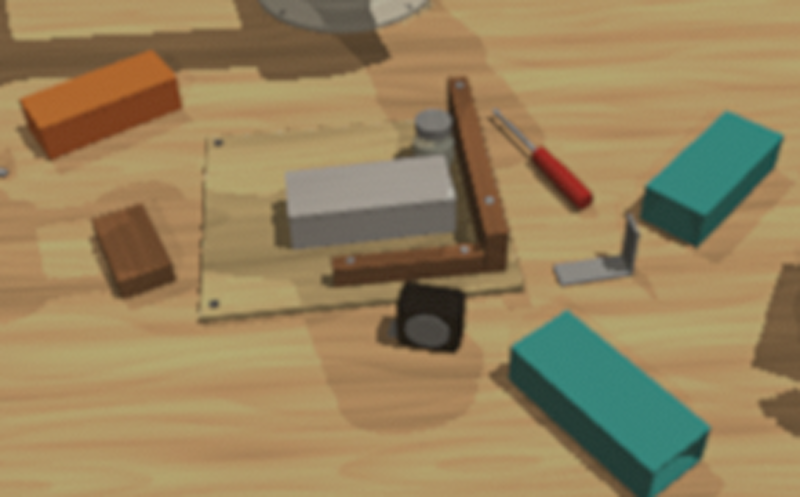

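The scene contains four box sections. The aluminium one on the board (top 277,221; scene 262,200) is the post: it is grey, sits inside the jig, and lies roughly along the jig's x. The turquoise ones (top 194,107 and 118,232) and the orange one (424,311) are look-alikes. The enlarged crops confirm this.

```bash
cat > h.py <<'E'
from rig import *
import numpy as np
from scipy.optimize import least_squares
from scipy.spatial.transform import Rotation as Ro
def proj(s,P):
    c=np.asarray(P)@np.array(s["R"]).T+s["t"]
    return np.c_[s["fx"]*c[:,0]/c[:,2]+s["cx"],s["fy"]*c[:,1]/c[:,2]+s["cy"]]
def place(p,L):
    L=np.asarray(L,float);c,s=np.cos(p[2]),np.sin(p[2])
    return np.c_[p[0]+c*L[:,0]-s*L[:,1],p[1]+s*L[:,0]+c*L[:,1],L[:,2]]
def fit(obs,p0):
    f=lambda p:np.concatenate([(proj(s,place(p,L))-uv).ravel() for s,L,uv in obs])
    r=least_squares(f,p0,loss="soft_l1"); return r.x,f(r.x).reshape(-1,2)
T=lambda a:np.array(a,float)/(800/420)+[60,90]
S=lambda a:np.array(a,float)/(800/290)+[130,130]
def tojig(j,X):
    c,s=np.cos(j[2]),np.sin(j[2]);d=np.asarray(X)[:2]-j[:2]
    return np.array([c*d[0]+s*d[1],-s*d[0]+c*d[1]])
E
python3 - <<'E'
from h import *
t=snapshot("top");s=snapshot("scene")
j,r=fit([(t,[(-200,-110,12),(-200,190,12),(125,-90,72),(100,-90,72),(100,190,72),(125,190,72),(-60,-70,42),(-60,-90,42)],
 T([(557,139),(579,371),(304,168),(326,166),(342,392),(321,394),(455,178),(452,160)])),
 (s,[(-200,-110,12),(-200,190,12),(100,-90,72),(-60,-70,42),(100,190,72)],S([(199,320),(207,137),(484,236),(333,258),(449,80)]))],[550,0,1.57])
print(j,np.round(r,1).tolist())
p,r=fit([(t,[(90,-37.5,62),(-90,-37.5,62),(-90,37.5,62),(90,37.5,62)],T([(346,221),(490,206),(497,265),(352,283)])),
 (s,[(-90,37.5,62),(-90,-37.5,62),(90,-37.5,62),(90,37.5,62)],S([(286,175),(290,212),(455,193),(447,157)]))],[550,0,1.57])
print(p,np.round(r,1).tolist())
print(tojig(j,p),p[2]-j[2])
E
```

```text
[549.87176813  36.61481122   1.63574716] [[0.5, -0.6], [0.3, 0.1], [-0.3, -1.1], [-1.2, -0.9], [-1.0, 1.4], [-0.8, 1.2], [-0.6, -2.3], [0.3, -1.1], [-0.5, -1.7], [-0.7, -0.3], [-0.1, -1.0], [-1.5, -1.1], [-1.3, -1.3]]
[534.79182647  25.16418877   1.66932345] [[-1.0, 0.3], [-0.2, -0.4], [-0.0, 0.5], [-0.7, -0.4], [-0.7, -1.6], [-0.6, 1.2], [-0.1, 1.3], [-1.5, -1.4]]
[-10.44771175  15.79134934] 0.03357628922810907
```

```bash
cat >> h.py <<'E'
def Tm(pos,R):
    M=np.eye(4);M[:3,:3]=R;M[:3,3]=pos;return M
def cur():
    o=observe();return Tm(o["tool_pos"],Ro.from_euler("xyz",o["tool_rot"]).as_matrix())
def pose(yaw,tilt,pos):  # tool x along heading yaw, tilt(deg)>0: tool z leans to heading
    return Tm(pos,(Ro.from_euler("xyz",[np.pi,0,yaw])*Ro.from_euler("y",tilt,degrees=True)).as_matrix())
def rows(A,B,N):
    D=np.linalg.inv(A)@B; w=Ro.from_matrix(D[:3,:3]).as_rotvec()/N; r=Ro.from_rotvec(w).as_matrix()
    S=sum(np.linalg.matrix_power(r,k) for k in range(N)); v=np.linalg.solve(S,D[:3,3])
    print("N",N,"row:",np.round(v,2),np.round(np.degrees(w),3))
    M=A.copy();st=Tm(v,r);path=[]
    for k in range(N): M=M@st; path.append(M[:3,3].round(0))
    print("path",[p.tolist() for p in path[::max(1,N//5)]]); return B
E
python3 - <<'E'
from h import *
y=1.669;d=np.array([np.cos(y),np.sin(y),0]);z=np.array([0,0,1.])
tz=(d-z)/2**.5
tcp=np.array([541.7,-44.5,45])+18.7*tz
A=cur();B=rows(A,pose(y,0,[550,-116,231]),16)
C=rows(B,pose(y,45,tcp-120*tz),8)
print(tcp,(tcp-120*tz))
E
```

```text
N 16 row: [3.719e+01 4.800e-01 2.000e-02] [-0.    -0.    -4.567]
path [[274.0, -563.0, 231.0], [370.0, -506.0, 231.0], [449.0, -428.0, 231.0], [507.0, -333.0, 231.0], [542.0, -227.0, 231.0], [550.0, -116.0, 231.0]]
N 8 row: [-4.9  -0.16 13.82] [0.    5.625 0.   ]
path [[550.0, -121.0, 217.0], [551.0, -124.0, 203.0], [551.0, -127.0, 188.0], [550.0, -127.0, 174.0], [550.0, -126.0, 159.0], [550.0, -124.0, 145.0], [549.0, -121.0, 130.0], [549.0, -116.0, 117.0]]
[540.40354913 -31.34081252  31.77710319] [ 548.72301995 -115.78479635  116.62991693]
```

>>> send_rows --steps "37.2 0.5 0 0 0 -4.567 85;37.2 0.5 0 0 0 -4.567 85;37.2 0.5 0 0 0 -4.567 85;37.2 0.5 0 0 0 -4.567 85;37.2 0.5 0 0 0 -4.567 85;37.2 0.5 0 0 0 -4.567 85;37.2 0.5 0 0 0 -4.567 85;37.2 0.5 0 0 0 -4.567 85"

```text
t: 1.9
tool_pos: [472.2, -396.8, 231.3]
tool_rot: [3.141, 0.0, 1.035]
ft_force: [0.4, -0.1, -0.5]
finger_gap: 0.995
finger_force: 0.0
```

>>> send_rows --steps "37.2 0.5 0 0 0 -4.567 85;37.2 0.5 0 0 0 -4.567 85;37.2 0.5 0 0 0 -4.567 85;37.2 0.5 0 0 0 -4.567 85;37.2 0.5 0 0 0 -4.567 85;37.2 0.5 0 0 0 -4.567 85;37.2 0.5 0 0 0 -4.567 85;37.2 0.5 0 0 0 -4.567 85"

```text
t: 2.7
tool_pos: [550.5, -114.6, 231.3]
tool_rot: [3.141, 0.0, 1.672]
ft_force: [1.9, -0.2, 0.1]
finger_gap: 0.992
finger_force: 0.0
```

>>> send_rows --steps "0 0 0 0 -5.625 0 85;0 0 0 0 -5.625 0 85;0 0 0 0 -5.625 0 85;0 0 0 0 -5.625 0 85;0 0 0 0 -5.625 0 85;0 0 0 0 -5.625 0 85;0 0 0 0 -5.625 0 85;0 0 0 0 -5.625 0 85"

```text
t: 3.5
tool_pos: [550.8, -115.7, 231.9]
tool_rot: [3.139, 0.789, 1.668]
ft_force: [0.3, -0.1, 0.2]
finger_gap: 0.996
finger_force: 0.0
```

>>> send_rows --steps "0 0 0 0 8 0 85;0 0 0 0 8 0 85;0 0 0 0 8 0 85;0 0 0 0 8 0 85;0 0 0 0 8 0 85;0 0 0 0 5 0 85;0 0 0 0 0 0 85;0 0 0 0 0 0 85"

```text
t: 4.3
tool_pos: [550.1, -116.6, 231.1]
tool_rot: [-3.141, 0.002, 1.668]
ft_force: [0.1, 1.1, -0.2]
finger_gap: 0.992
finger_force: 0.0
```

>>> send_rows --steps "-4.9 0 13.8 0 5.625 0 85;-4.9 0 13.8 0 5.625 0 85;-4.9 0 13.8 0 5.625 0 85;-4.9 0 13.8 0 5.625 0 85;-4.9 0 13.8 0 5.625 0 85;-4.9 0 13.8 0 5.625 0 85;-4.9 0 13.8 0 5.625 0 85;-4.9 0 13.8 0 5.625 0 85"

```text
t: 5.1
tool_pos: [550.0, -114.7, 116.3]
tool_rot: [-3.139, -0.787, 1.669]
ft_force: [-0.1, -0.7, 0.1]
finger_gap: 0.996
finger_force: 0.0
```

Run:
```python
from h import *
import cv2
y=1.669;d=np.array([np.cos(y),np.sin(y),0]);z=np.array([0,0,1.])
tz=(d-z)/2**.5
tcp=np.array([541.7,-44.5,45])+18.7*tz
A=cur();print(A,observe()["joint_positions"])
rows(A,pose(y,45,tcp),8)
s=snapshot("wrist");H=np.array(s["hand_eye"])
cv2.imwrite("pics/w1.png",s["img"][:,:,::-1])
# reproject the estimated post top corners
M=np.linalg.inv(A@H)
P=place([534.8,25.16,1.669],[(-90,-37.5,62),(-90,37.5,62),(90,37.5,62),(90,-37.5,62),(-90,-37.5,12),(-90,37.5,12)])
c=P@M[:3,:3].T+M[:3,3]
uv=np.c_[s["fx"]*c[:,0]/c[:,2]+s["cx"],s["fy"]*c[:,1]/c[:,2]+s["cy"]];print(uv.round())
im=s["img"][:,:,::-1].copy()
for q in uv: cv2.circle(im,tuple(int(v) for v in q),4,(0,0,255),1)
cv2.imwrite("pics/w1.png",im)
```

```text
[[-6.91637417e-02  9.94988251e-01 -7.22132780e-02  5.50034215e+02]
 [ 7.02470986e-01  9.99720774e-02  7.04656014e-01 -1.14664951e+02]
 [ 7.08343766e-01 -1.99108609e-03 -7.05864821e-01  1.16258907e+02]
 [ 0.00000000e+00  0.00000000e+00  0.00000000e+00  1.00000000e+00]] [-0.63723464  0.79803374  1.39684131  0.55102832  1.54564638 -0.92472273]
N 8 row: [-0.07 -0.15 14.88] [-0.02  -0.013 -0.   ]
path [[549.0, -104.0, 106.0], [548.0, -94.0, 95.0], [546.0, -83.0, 85.0], [545.0, -73.0, 74.0], [544.0, -63.0, 63.0], [543.0, -52.0, 53.0], [542.0, -42.0, 42.0], [540.0, -31.0, 32.0]]
[[331. 218.]
 [233. 218.]
 [247.  70.]
 [317.  70.]
 [323. 244.]
 [241. 244.]]
```

View pics/w1.png

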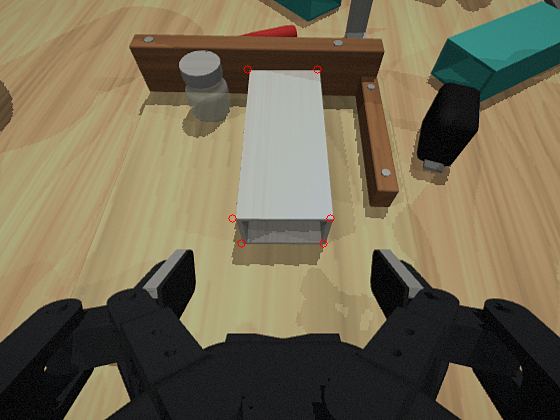

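The wrist view shows the reprojected post corners (red) within about 5 px of the post: near end at (238..331, 218), fence across the top, cheek at right. I'll approach and grip.

>>> send_rows --steps "0 0 15 0 0 0 85;0 0.2 15 0 0 0 85;0 0.2 15 0 0 0 85;0 0.2 15 0 0 0 85;0 0 15 0 0 0 85;0 0 15 0 0 0 85;0 0 15 0 0 0 85;0 0 14 0 0 0 85"

```text
t: 5.95
tool_pos: [542.4, -31.1, 32.0]
tool_rot: [-3.141, -0.785, 1.669]
ft_force: [-0.6, 0.8, -1.1]
finger_gap: 0.995
finger_force: 0.0
```

>>> send_rows --steps "0 0 0 0 0 0 85;0 0 0 0 0 0 60;0 0 0 0 0 0 60;0 0 0 0 0 0 60;0 0 0 0 0 0 60;0 0 0 0 0 0 60;0 0 0 0 0 0 60;0 0 0 0 0 0 60"

```text
t: 6.75
tool_pos: [542.8, -32.3, 33.0]
tool_rot: [3.141, -0.785, 1.669]
ft_force: [0.0, -4.8, 0.7]
finger_gap: 0.871
finger_force: 71.8
```

Run:
```python
from h import *
import cv2
A=cur();o=observe();print(A[:3,3],o["tool_rot"],o["ft_force"],o["finger_gap"]*85.4,o["finger_force"])
s=snapshot("wrist");cv2.imwrite("pics/w2.png",s["img"][:,:,::-1])
```

```text
[542.84115203 -32.33892214  33.04226935] [ 3.14087115 -0.78494008  1.66939058] [ 0.02734405 -4.78231917  0.65165549] 74.41277520212225 71.80008888244629
```

View pics/w2.png

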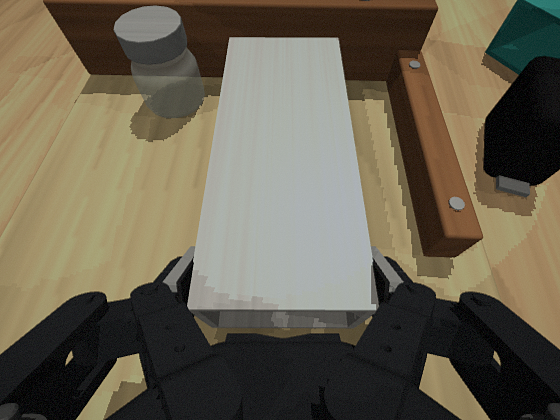

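The post is gripped at the near end and still flat: near top edge (188..373, 308), far edge (229..340, 38). The fence runs across the top and the cheek end is at (433,243).

Run:
```python
from h import *
A=cur();s=snapshot("wrist");M=np.linalg.inv(A@np.array(s["hand_eye"]))
s=dict(s,R=M[:3,:3],t=M[:3,3])
j,r=fit([(s,[(-60,-70,42),(100,190,72),(100,190,12),(100,-90,72),(100,-90,12)],np.array([(433,243),(45,3),(91,76),(437,10),(420,52)]))],[550,37,1.63])
print(j,r.round(1).tolist())
p,r=fit([(s,[(-90,-37.5,62),(-90,37.5,62),(90,37.5,62),(90,-37.5,62)],np.array([(373,310),(189,307),(229,38),(340,38)]))],[535,25,1.669])
print(p,r.round(1).tolist(),tojig(j,p),p[2]-j[2])
print("at tool y:",A[:3,:3].T@(np.r_[p[:2],37]-A[:3,3]))
```

```text
[546.11978769  36.90275081   1.59466569] [[0.9, -0.5], [-1.4, -7.8], [-0.4, -5.8], [3.3, 0.5], [-12.1, 33.5]]
[536.565158    25.18342185   1.653485  ] [[4.3, 0.1], [-7.3, 0.1], [1.1, -1.6], [-1.0, -0.7]] [-11.4879493    9.83161435] 0.05881930647687117
at tool y: [43.7035084  -0.60364296 38.06824316]
```

Run:
```python
from h import *
A=cur();w=snapshot("wrist");M=np.linalg.inv(A@np.array(w["hand_eye"]))
w=dict(w,R=M[:3,:3],t=M[:3,3])
t=snapshot("top");s=snapshot("scene")
ot=(t,[(-200,-110,12),(-200,190,12),(125,-90,72),(100,-90,72),(100,190,72),(125,190,72),(-60,-70,42),(-60,-90,42)],
 T([(557,139),(579,371),(304,168),(326,166),(342,392),(321,394),(455,178),(452,160)]))
os=(s,[(-200,-110,12),(-200,190,12),(100,-90,72),(-60,-70,42),(100,190,72)],S([(199,320),(207,137),(484,236),(333,258),(449,80)]))
ow=(w,[(-60,-70,42),(-60,-90,42),(100,190,72),(100,190,12),(100,-90,72)],np.array([(433,243),(480,236),(45,3),(91,76),(437,10)]))
for o in([ot],[os],[ow],[ot,os,ow]):
    j,r=fit(o,[550,37,1.63]);print(j,r.round(1).tolist()[-5:])
for c in("top","scene","wrist"):
    print(c,[(n,[(np.round(d["uv"],1).tolist(),round(d["confidence"],2)) for d in place_of(n,c)[:2]]) for n in("jig_corner","cheek_end","post")])
```

```text
[548.64294667  35.7480045    1.63682847] [[-0.9, -0.3], [-0.5, 2.0], [-0.3, 1.8], [-0.3, -1.8], [0.6, -0.6]]
[555.01617019  39.083102     1.63182677] [[0.0, -0.5], [0.1, 0.4], [0.9, 0.4], [-0.7, 0.1], [-0.2, -0.4]]
[547.9012267   36.74068784   1.6095474 ] [[6.0, -1.6], [-0.7, 7.5], [-3.1, -5.7], [-1.4, -3.6], [3.4, -0.3]]
[548.07172065  36.72122925   1.62777349] [[7.9, -3.8], [1.0, 4.7], [-7.6, -3.2], [-4.8, -1.1], [0.4, -1.6]]
top [('jig_corner', [([233.4, 188.2], 0.81)]), ('cheek_end', [([298.5, 181.7], 0.56), ([276.8, 210.8], 0.29)]), ('post', [([421.8, 312.9], 0.95), ([191.1, 103.0], 0.86)])]
scene [('jig_corner', [([305.1, 222.8], 0.92)]), ('cheek_end', [([245.3, 223.6], 0.89)]), ('post', [([346.2, 276.4], 0.88), ([261.4, 202.9], 0.74)])]
wrist [('jig_corner', [([386.8, 83.2], 0.82)]), ('cheek_end', [([442.2, 237.6], 0.93)]), ('post', [([280.6, 165.4], 0.58)])]
```

```bash
cat >> h.py <<'E'
J=np.array([549,36.5,1.633])
def jf(x,y,z,yaw=0,pitch=0): # jig-frame pose -> world; pitch about jig y
    P=place(J,[(x,y,z)])[0]
    return Tm(P,(Ro.from_euler("z",J[2]+yaw)*Ro.from_euler("y",pitch,degrees=True)).as_matrix())
E
python3 - <<'E'
from h import *
A=cur()
c=tojig(J,[536,25.2]);print(c)
P0=jf(c[0],c[1],37,1.669-J[2])
g=np.linalg.inv(P0)@A      # tool in post
np.save("g.npy",g);print(g.round(3))
P1=jf(-44,-27,37.3)
B=rows(A,P1@g,8)
def tip(th): # post frame with pivot edge (own x=90,z=-25)
    piv=jf(46,-27,12.3+1.5*th/90,0,th); return piv@Tm([-90,0,25],np.eye(3))
prev=B
for th in(22.5,45,67.5,90):
    prev=rows(prev,tip(th)@g,8)
print(prev.round(2))
E
```

```text
[-10.47001915  13.67730598]
[[  0.707  -0.      0.707 -57.859]
 [  0.     -1.     -0.     -1.166]
 [  0.707   0.     -0.707  -3.976]
 [  0.      0.      0.      1.   ]]
N 8 row: [-3.02  4.74 -3.06] [-0.182 -0.     0.182]
path [[548.0, -36.0, 33.0], [553.0, -40.0, 33.0], [558.0, -44.0, 33.0], [563.0, -48.0, 33.0], [568.0, -52.0, 33.0], [573.0, -55.0, 33.0], [578.0, -59.0, 33.0], [583.0, -63.0, 33.0]]
N 8 row: [ 5.99  0.   -4.3 ] [ 1.000e-03 -2.812e+00 -1.000e-03]
path [[583.0, -62.0, 41.0], [583.0, -61.0, 48.0], [583.0, -59.0, 55.0], [583.0, -57.0, 62.0], [583.0, -54.0, 69.0], [583.0, -51.0, 76.0], [582.0, -48.0, 82.0], [582.0, -44.0, 89.0]]
N 8 row: [ 5.98  0.   -4.31] [ 1.000e-03 -2.812e+00 -1.000e-03]
path [[582.0, -40.0, 95.0], [582.0, -36.0, 101.0], [581.0, -32.0, 107.0], [581.0, -27.0, 112.0], [581.0, -22.0, 118.0], [581.0, -17.0, 123.0], [580.0, -11.0, 128.0], [580.0, -5.0, 132.0]]
N 8 row: [ 5.96  0.   -4.31] [ 1.000e-03 -2.812e+00 -1.000e-03]
path [[579.0, 1.0, 137.0], [579.0, 7.0, 141.0], [579.0, 13.0, 144.0], [578.0, 20.0, 148.0], [578.0, 26.0, 151.0], [577.0, 33.0, 154.0], [577.0, 40.0, 156.0], [577.0, 47.0, 158.0]]
N 8 row: [ 5.94  0.   -4.3 ] [ 1.000e-03 -2.812e+00 -1.000e-03]
path [[576.0, 54.0, 160.0], [576.0, 61.0, 161.0], [575.0, 69.0, 162.0], [575.0, 76.0, 163.0], [574.0, 83.0, 163.0], [574.0, 91.0, 163.0], [573.0, 98.0, 162.0], [573.0, 105.0, 162.0]]
[[-4.0000e-02  1.0000e+00  4.0000e-02  5.7295e+02]
 [ 7.1000e-01  6.0000e-02 -7.1000e-01  1.0515e+02]
 [-7.1000e-01  0.0000e+00 -7.1000e-01  1.6166e+02]
 [ 0.0000e+00  0.0000e+00  0.0000e+00  1.0000e+00]]
```

>>> send_rows --steps "-3 4.7 -3.1 -0.18 0 0.18 60;-3 4.7 -3.1 -0.18 0 0.18 60;-3 4.7 -3.1 -0.18 0 0.18 60;-3 4.7 -3.1 -0.18 0 0.18 60;-3 4.7 -3.1 -0.18 0 0.18 60;-3 4.8 -3.1 -0.18 0 0.18 60;-3 4.8 -3.1 -0.18 0 0.18 60;-3 4.8 -3 -0.18 0 0.18 60"

```text
t: 8.25
tool_pos: [583.7, -63.6, 33.4]
tool_rot: [3.141, -0.785, 1.633]
ft_force: [-1.4, 0.8, -3.8]
finger_gap: 0.867
finger_force: 71.2
```

>>> send_rows --steps "6 0 -4.3 0 -2.8 0 60;6 0 -4.3 0 -2.8 0 60;6 0 -4.3 0 -2.8 0 60;6 0 -4.3 0 -2.8 0 60;0 0 0 0 0 0 60;0 0 0 0 0 0 60;0 0 0 0 0 0 60;0 0 0 0 0 0 60"

```text
t: 9.05
tool_pos: [582.8, -56.6, 61.5]
tool_rot: [-3.141, -0.591, 1.632]
ft_force: [0.4, 0.8, -4.2]
finger_gap: 0.871
finger_force: 72.0
```

Run:
```python
from h import *
import cv2
A=cur();o=observe();print(A[:3,3],o["tool_rot"],o["ft_force"],o["finger_gap"]*85.4,o["finger_force"])
s=snapshot("wrist");a=cv2.resize(s["img"][:,:,::-1],(400,300));b=cv2.resize(snapshot("scene")["img"][150:270,200:360,::-1],(400,300))
cv2.imwrite("pics/w3.png",np.hstack([a,b]))
```

```text
[582.77747853 -56.63991181  61.45668522] [-3.140819   -0.59120718  1.63229549] [ 0.35594374  0.80942922 -4.16810802] 74.37380512803169 72.03989088535309
```

View pics/w3.png

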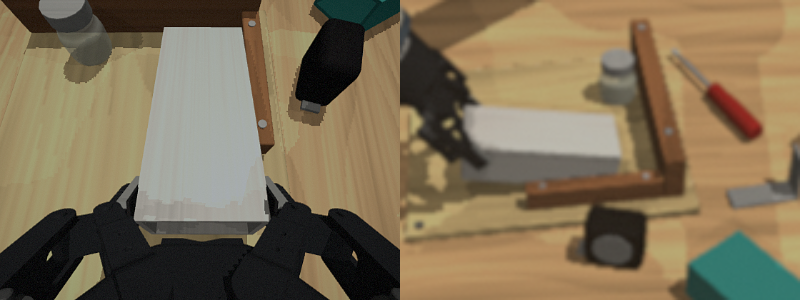

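The post is tipped about 11°, parallel to the cheek and next to it, and clear of the fence. I'll continue tipping.

>>> send_rows --steps "6 0 -4.3 0 -2.8 0 60;6 0 -4.3 0 -2.8 0 60;6 0 -4.3 0 -2.8 0 60;6 0 -4.3 0 -2.8 0 60;6 0 -4.3 0 -2.8 0 60;6 0 -4.3 0 -2.8 0 60;6 0 -4.3 0 -2.8 0 60;6 0 -4.3 0 -2.8 0 60"

```text
t: 9.95
tool_pos: [580.5, -26.6, 112.7]
tool_rot: [-3.141, -0.198, 1.633]
ft_force: [-0.1, 0.2, -5.7]
finger_gap: 0.865
finger_force: 71.8
```

>>> send_rows --steps "6 0 -4.3 0 -2.8 0 60;6 0 -4.3 0 -2.8 0 60;6 0 -4.3 0 -2.8 0 60;6 0 -4.3 0 -2.8 0 60;6 0 -4.3 0 -2.8 0 60;6 0 -4.3 0 -2.8 0 60;6 0 -4.3 0 -2.8 0 60;0 0 0 0 0 0 60"

```text
t: 10.75
tool_pos: [577.8, 14.9, 144.6]
tool_rot: [-3.14, 0.144, 1.635]
ft_force: [0.3, -0.2, -6.1]
finger_gap: 0.868
finger_force: 72.1
```

Run:
```python
from h import *
import cv2
A=cur();o=observe();print(A[:3,3],o["tool_rot"],o["ft_force"],o["moment"],o["finger_gap"]*85.4,o["finger_force"])
g=np.load("g.npy");P=A@np.linalg.inv(g)
for q in([90,0,-25],[90,0,0],[0,0,0]):
    w=P@np.r_[q,1];print(tojig(J,w).round(1),w[2].round(1))
print(np.degrees(np.arcsin(-P[2,0])))
```

```text
[577.79907552  14.86583972 144.61566459] [-3.14022588  0.14367438  1.63537585] [ 0.29610624 -0.20054279 -6.09047736] [-0.02653164 -0.00195393  0.00461592] 74.11846146931036 72.08295911550522
[ 48.3 -25.9] 13.6
[ 68.4 -25.9] 28.6
[ 14.5 -26.1] 100.7
53.20951258641046
```

Run:
```python
from h import *
A=cur();g=np.load("g.npy")
piv=jf(45,-26.5,13.7,0,90)
B=rows(A,piv@Tm([-90,0,25],np.eye(3))@g,14)
```

```text
N 14 row: [ 5.35  0.03 -3.89] [-2.000e-03 -2.628e+00  9.000e-03]
path [[577.0, 21.0, 148.0], [577.0, 33.0, 153.0], [576.0, 45.0, 157.0], [575.0, 58.0, 160.0], [574.0, 71.0, 162.0], [574.0, 84.0, 163.0], [573.0, 98.0, 162.0]]
```

>>> send_rows --steps "5.35 0 -3.9 0 -2.63 0 60;5.35 0 -3.9 0 -2.63 0 60;5.35 0 -3.9 0 -2.63 0 60;5.35 0 -3.9 0 -2.63 0 60;5.35 0 -3.9 0 -2.63 0 60;5.35 0 -3.9 0 -2.63 0 60;5.35 0 -3.9 0 -2.63 0 60;0 0 0 0 0 0 60"

```text
t: 11.55
tool_pos: [575.0, 57.5, 159.5]
tool_rot: [-3.139, 0.464, 1.636]
ft_force: [0.3, -0.3, -6.3]
finger_gap: 0.867
finger_force: 72.5
```

>>> send_rows --steps "5.35 0 -3.9 0 -2.63 0 60;5.35 0 -3.9 0 -2.63 0 60;5.35 0 -3.9 0 -2.63 0 60;5.35 0 -3.9 0 -2.63 0 60;5.35 0 -3.9 0 -2.63 0 60;5.35 0 -3.9 0 -2.63 0 60;5.35 0 -3.9 0 -2.63 0 60;0 0 0 0 0 0 60"

```text
t: 12.35
tool_pos: [572.3, 103.1, 160.3]
tool_rot: [-3.137, 0.785, 1.637]
ft_force: [0.7, 0.4, -5.7]
finger_gap: 0.867
finger_force: 72.6
```

```bash
cat > st.py <<'E'
from h import *
A=cur();o=observe();print(A[:3,3].round(1),o["ft_force"].round(1),o["moment"].round(2),o["finger_gap"]*85.4,o["finger_force"])
print("force jig",(Ro.from_euler("z",-J[2]).apply(o["ft_force"])).round(1))
g=np.load("g.npy");P=A@np.linalg.inv(g)
for q in([90,0,-25],[0,0,0]):
    w=P@np.r_[q,1];print(tojig(J,w).round(1),w[2].round(1))
print("tilt jig-frame axes",(Ro.from_euler("z",-J[2]).as_matrix()@P[:3,:3]).round(3).tolist())
E
python3 st.py
python3 - <<'E'
from h import *
import cv2
b=cv2.resize(snapshot("scene")["img"][120:270,200:350,::-1],(400,400),interpolation=cv2.INTER_CUBIC)
a=cv2.resize(snapshot("top")["img"][130:280,200:350,::-1],(400,400),interpolation=cv2.INTER_CUBIC)
cv2.imwrite("pics/w4.png",np.hstack([a,b]))
E
```

```text
[572.3 103.1 160.3] [ 0.7  0.4 -5.7] [ 1.04  0.01 -0.03] 74.08327875033136 72.61748850345612
force jig [ 0.3 -0.7 -5.7]
[ 44.1 -25.7] 12.4
[ 69. -26.] 102.4
tilt jig-frame axes [[0.001, -0.0, 1.0], [0.004, 1.0, 0.0], [-1.0, 0.004, 0.001]]
```

View pics/w4.png

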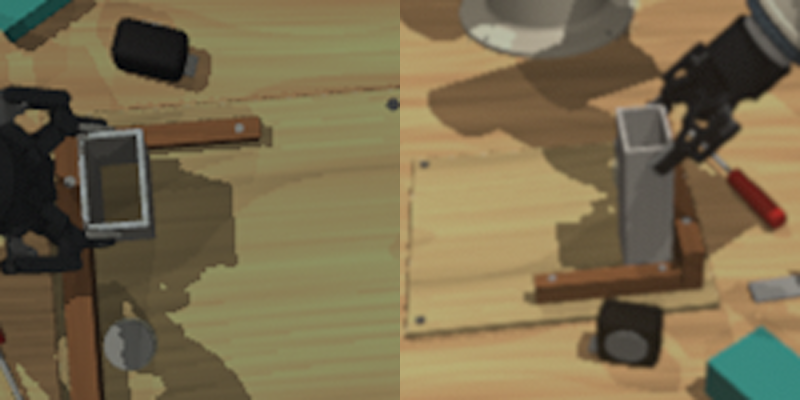

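The post is upright at top crop (80..150, 130..235), with small gaps to the fence and cheek. Next I'll close the fence gap by force.

>>> send_rows --steps "0.4 0 -0.4 0 0 0 60;0.4 0 -0.4 0 0 0 60;0.4 0 -0.4 0 0 0 60;0.4 0 -0.4 0 0 0 60;0.4 0 -0.4 0 0 0 60;0.4 0 -0.4 0 0 0 60;0.4 0 -0.4 0 0 0 60;0 0 0 0 0 0 60"

```text
t: 13.25
tool_pos: [572.5, 106.8, 161.8]
tool_rot: [-3.142, 0.786, 1.634]
ft_force: [0.1, 0.4, -6.2]
finger_gap: 0.869
finger_force: 72.6
```

>>> send_rows --steps "0 0.6 0 0 0 0 60;0 0.6 0 0 0 0 60;0 0.6 0 0 0 0 60;0 0.6 0 0 0 0 60;0 0.6 0 0 0 0 60;0 0.6 0 0 0 0 60;0 0.6 0 0 0 0 60;0 0 0 0 0 0 60"

```text
t: 14.05
tool_pos: [576.8, 106.9, 161.9]
tool_rot: [3.142, 0.786, 1.634]
ft_force: [-0.1, 0.7, -6.4]
finger_gap: 0.868
finger_force: 72.6
```

```bash
python3 st.py
```

```text
[576.8 106.9 161.9] [-0.1  0.7 -6.4] [1.05 0.09 0.03] 74.09945679427575 72.60084539651871
force jig [ 0.7  0.1 -6.4]
[ 47.6 -30.9] 14.0
[ 72.6 -30.9] 104.0
tilt jig-frame axes [[0.0, -0.0, 1.0], [0.0, 1.0, 0.0], [-1.0, 0.0, 0.0]]
```

>>> send_rows --steps "0.35 0 -0.35 0 0 0 60;0.35 0 -0.35 0 0 0 60;0.35 0 -0.35 0 0 0 60;0.35 0 -0.35 0 0 0 60;0.35 0 -0.35 0 0 0 60;0 0 0 0 0 0 60;0 0 0 0 0 0 60;0 0 0 0 0 0 60"

```text
t: 14.85
tool_pos: [576.6, 109.4, 161.9]
tool_rot: [-3.142, 0.786, 1.634]
ft_force: [0.3, -0.0, -7.0]
finger_gap: 0.865
finger_force: 72.6
```

>>> send_rows --steps "0 0.5 0 0 0 0 60;0 0.5 0 0 0 0 60;0 0.5 0 0 0 0 60;0 0.5 0 0 0 0 60;0 0 0 0 0 0 60;0 0 0 0 0 0 60;0 0 0 0 0 0 60;0 0 0 0 0 0 60"

```text
t: 15.65
tool_pos: [578.5, 109.5, 161.9]
tool_rot: [-3.142, 0.786, 1.634]
ft_force: [-0.4, 0.4, -6.2]
finger_gap: 0.869
finger_force: 72.7
```

```bash
python3 st.py
```

```text
[578.5 109.5 161.9] [-0.4  0.4 -6.2] [ 1.09  0.06 -0.01] 74.17192431480562 72.71909147500992
force jig [ 0.4  0.4 -6.2]
[ 50.1 -32.8] 14.0
[ 75.  -32.9] 104.0
tilt jig-frame axes [[0.0, -0.0, 1.0], [0.0, 1.0, 0.0], [-1.0, 0.0, 0.0]]
```

>>> send_rows --steps "0.35 0 -0.35 0 0 0 60;0 0 0 0 0 0 60;0.35 0 -0.35 0 0 0 60;0 0 0 0 0 0 60;0.35 0 -0.35 0 0 0 60;0.35 0 -0.35 0 0 0 60;0 0 0 0 0 0 60;0 0 0 0 0 0 60"

```text
t: 16.45
tool_pos: [578.4, 111.3, 161.9]
tool_rot: [-3.141, 0.786, 1.634]
ft_force: [-0.3, -4.3, -6.4]
finger_gap: 0.869
finger_force: 72.2
```

>>> send_rows --steps "0 0.5 0 0 0 0 60;0 0 0 0 0 0 60;0 0.5 0 0 0 0 60;0 0 0 0 0 0 60;0 0.5 0 0 0 0 60;0 0 0 0 0 0 60;0 0.5 0 0 0 0 60;0 0 0 0 0 0 60"

```text
t: 17.25
tool_pos: [579.1, 111.2, 161.8]
tool_rot: [-3.138, 0.787, 1.635]
ft_force: [-6.9, -3.3, -1.8]
finger_gap: 0.869
finger_force: 73.0
```

```bash
python3 st.py
python3 - <<'E'
from h import *
import cv2
b=cv2.resize(snapshot("scene")["img"][170:250,260:340,::-1],(400,400),interpolation=cv2.INTER_CUBIC)
a=cv2.resize(snapshot("top")["img"][150:230,210:290,::-1],(400,400),interpolation=cv2.INTER_CUBIC)
cv2.imwrite("pics/w5.png",np.hstack([a,b]))
E
```

```text
[579.1 111.2 161.8] [-6.9 -3.3 -1.8] [-0.16  1.96 -0.69] 74.17748229455533 72.97557145357132
force jig [-2.8  7.  -1.8]
[ 51.5 -33.1] 14.0
[ 76.6 -33.3] 103.9
tilt jig-frame axes [[-0.001, 0.001, 1.0], [0.003, 1.0, -0.001], [-1.0, 0.003, -0.001]]
```

View pics/w5.png

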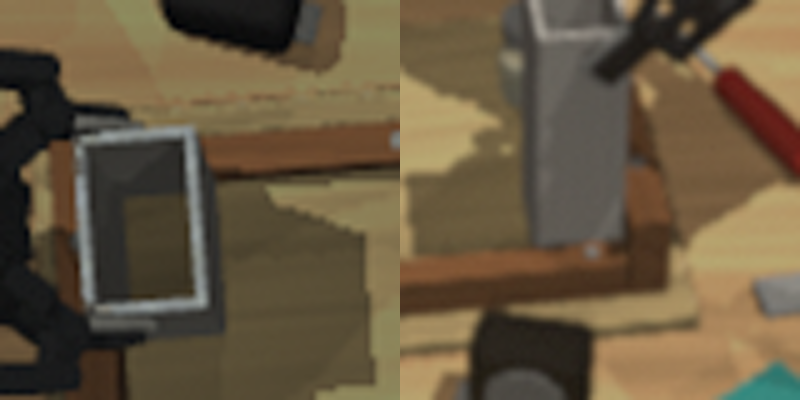

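Both walls are in contact (fence about 3 N, cheek about 7 N), and the picture shows the post tight in the corner. I'll ease off slightly and lower it to the board.

>>> send_rows --steps "-0.3 -0.8 0.3 0 0 0 60;0 0 0 0 0 0 60;0.3 0 0.3 0 0 0 60;0 0 0 0 0 0 60;0.3 0 0.3 0 0 0 60;0 0 0 0 0 0 60;0 0 0 0 0 0 60;0 0 0 0 0 0 60"

```text
t: 18.15
tool_pos: [578.9, 111.0, 161.1]
tool_rot: [-3.139, 0.786, 1.635]
ft_force: [-7.3, -3.1, -1.3]
finger_gap: 0.869
finger_force: 73.0
```

>>> send_rows --steps "0.2 0 0.2 0 0 0 60;0 0 0 0 0 0 60;0.2 0 0.2 0 0 0 60;0 0 0 0 0 0 60;0.2 0 0.2 0 0 0 60;0 0 0 0 0 0 60;0 0 0 0 0 0 60;0 0 0 0 0 0 60"

```text
t: 18.95
tool_pos: [578.9, 111.0, 160.3]
tool_rot: [-3.139, 0.786, 1.635]
ft_force: [-7.1, -2.2, -1.0]
finger_gap: 0.869
finger_force: 73.0
```

```bash
python3 st.py
```

```text
[578.9 111.  160.3] [-7.1 -2.2 -1. ] [ 0.    1.6  -0.61] 74.18791245762547 72.99324721097946
force jig [-1.8  7.2 -1. ]
[ 51.4 -33.1] 12.5
[ 76.5 -33.2] 102.5
tilt jig-frame axes [[-0.001, 0.0, 1.0], [0.002, 1.0, -0.0], [-1.0, 0.002, -0.001]]
```

>>> send_rows --steps "-0.3 -0.5 0.3 0 0 0 60;0 -0.5 0 0 0 0 60;0 -0.3 0 0 0 0 60;0 0 0 0 0 0 60;0 0 0 0 0 0 60;0 0 0 0 0 0 60;0 0 0 0 0 0 60;0 0 0 0 0 0 60"

```text
t: 19.75
tool_pos: [578.5, 110.8, 160.1]
tool_rot: [3.141, 0.786, 1.633]
ft_force: [-1.1, -1.0, -6.6]
finger_gap: 0.87
finger_force: 72.7
```

```bash
python3 st.py
```

```text
[578.5 110.8 160.1] [-1.1 -1.  -6.6] [ 0.89  0.32 -0.11] 74.3038617989208 72.74641156196594
force jig [-0.9  1.1 -6.6]
[ 51.3 -32.9] 12.3
[ 76.3 -32.9] 102.3
tilt jig-frame axes [[0.0, -0.0, 1.0], [-0.0, 1.0, 0.0], [-1.0, -0.0, 0.0]]
```

Side forces are nearly gone and the full weight is on the gripper, so I'll lower until the board takes it.

>>> send_rows --steps "0.2 0 0.2 0 0 0 60;0 0 0 0 0 0 60;0.2 0 0.2 0 0 0 60;0 0 0 0 0 0 60;0.2 0 0.2 0 0 0 60;0 0 0 0 0 0 60;0 0 0 0 0 0 60;0 0 0 0 0 0 60"

```text
t: 20.55
tool_pos: [578.5, 110.7, 159.7]
tool_rot: [3.141, 0.786, 1.633]
ft_force: [-0.8, 0.9, 6.6]
finger_gap: 0.864
finger_force: 73.9
```

>>> send_rows --steps "0.2 0 0.2 0 0 0 60;0 0 0 0 0 0 60;0.2 0 0.2 0 0 0 60;0 0 0 0 0 0 60;0 0 0 0 0 0 60;0 0 0 0 0 0 60;0 0 0 0 0 0 60;0 0 0 0 0 0 60"

```text
t: 21.35
tool_pos: [578.6, 110.6, 159.7]
tool_rot: [3.14, 0.786, 1.633]
ft_force: [-2.9, 2.3, 11.8]
finger_gap: 0.87
finger_force: 74.8
```

```bash
python3 st.py
```

```text
[578.6 110.6 159.7] [-2.9  2.3 11.8] [-0.66  1.14 -0.29] 74.26350206037559 74.83880549669266
force jig [ 2.5  2.8 11.8]
[ 51.  -33.1] 11.9
[ 76.1 -33. ] 101.9
tilt jig-frame axes [[-0.001, -0.0, 1.0], [-0.001, 1.0, 0.0], [-1.0, -0.001, -0.001]]
```

Seated on the board. I'll relieve the press, nudge it to the fence, open and retreat along the tool axis.

>>> send_rows --steps "-0.2 0 -0.2 0 0 0 60;0.1 0 -0.5 0 0 0 60;0 0 0 0 0 0 60;0 0 0 0 0 0 60;0 0 0 0 0 0 60;0 0 0 0 0 0 76;0 0 0 0 0 0 80;0 0 0 0 0 0 85"

```text
t: 22.15
tool_pos: [578.4, 111.2, 159.2]
tool_rot: [3.141, 0.785, 1.634]
ft_force: [0.1, -0.6, -1.0]
finger_gap: 0.992
finger_force: 0.0
```

>>> send_rows --steps "0 0 0 0 0 0 85;0 0 0 0 0 0 85;0 0 0 0 0 0 85;0 0 0 0 0 0 85;0 0 0 0 0 0 85;0 0 0 0 0 0 85;0 0 0 0 0 0 85;0 0 0 0 0 0 85"

```text
t: 22.95
tool_pos: [578.4, 111.1, 159.3]
tool_rot: [3.142, 0.786, 1.634]
ft_force: [-0.6, -0.1, -0.3]
finger_gap: 0.999
finger_force: 0.0
```

```bash
python3 st.py;python3 - <<'E'
from h import *
import cv2
cv2.imwrite("pics/w6.png",snapshot("wrist")["img"][:,:,::-1])
E
```

```text
[578.4 111.1 159.3] [-0.6 -0.1 -0.3] [0.34 0.01 0.02] 85.30058750937764 0.0
force jig [-0.1  0.6 -0.3]
[ 51.6 -32.8] 11.5
[ 76.6 -32.8] 101.5
tilt jig-frame axes [[0.0, -0.0, 1.0], [0.0, 1.0, 0.0], [-1.0, 0.0, 0.0]]
```

View pics/w6.png

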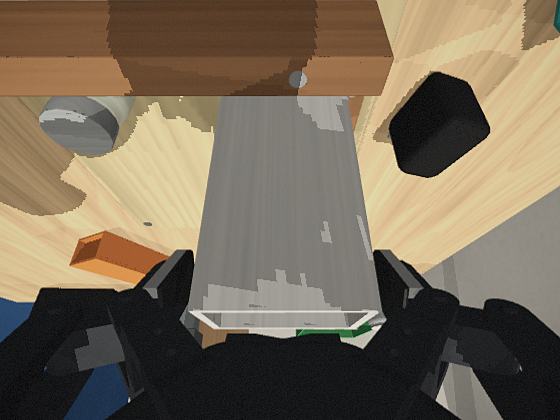

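The post stands free with its face against the fence edge (row 97) and the fingers open on both sides. Retreating.

>>> send_rows --steps "0 0 -8 0 0 0 85;0 0 -12 0 0 0 85;0 0 -15 0 0 0 85;0 0 -15 0 0 0 85;0 0 -15 0 0 0 85;0 0 -15 0 0 0 85;0 0 -15 0 0 0 85;0 0 0 0 0 0 85"

```text
t: 23.8
tool_pos: [574.6, 180.4, 228.4]
tool_rot: [3.137, 0.784, 1.632]
ft_force: [0.3, -0.1, -0.3]
finger_gap: 0.994
finger_force: 0.0
```

Run:
```python
from h import *
import cv2
print(cur()[:3,3],observe()["ft_force"])
b=cv2.resize(snapshot("scene")["img"][150:270,230:350,::-1],(400,400),interpolation=cv2.INTER_CUBIC)
a=cv2.resize(snapshot("top")["img"][130:250,200:320,::-1],(400,400),interpolation=cv2.INTER_CUBIC)
cv2.imwrite("pics/w7.png",np.hstack([a,b]))
```

```text
[574.62486385 180.36447933 228.42468394] [ 0.31255031 -0.09987245 -0.34619263]
```

View pics/w7.png

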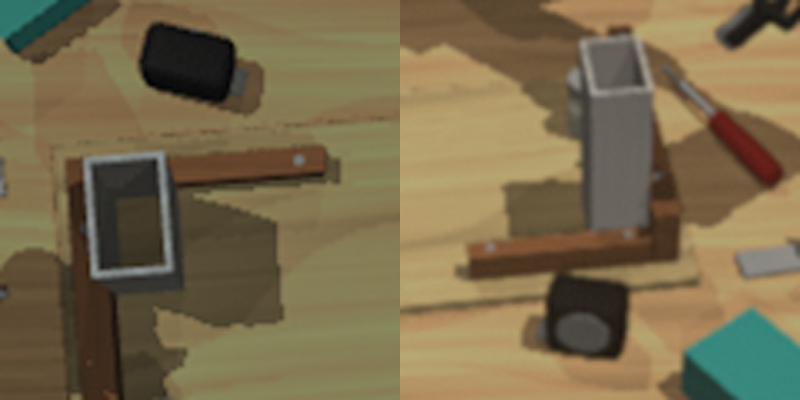

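The post stands in the corner, square to the jig and touching nothing of the robot (top crop 85..170, 155..275). The bystanders have not moved. Handing in.

```bash
python3 -c "
from rig import *
print(job_done())"
```

```text
the job is handed in; nothing more can be done
None
```

I tipped the post up over its far end, stood it in the jig corner and let go of it; the contact forces and last pictures show it upright against the fence and cheek with the bystanders in place, and I handed the job in at about 24 s, though no verdict came back.

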